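# Lay out the bench for loading a gel

### The arm

A 6-joint arm with a two-finger parallel gripper is mounted at the origin on the work surface. World frame = base frame: x ahead of the robot, y to its left, z up, the work surface at z = 0. Lengths are in mm, angles in degrees, forces in N, time in s.
With the tool pointing down it reaches from about 325 to 925 mm from the base axis. Payload 3.1 kg.
Tool frame: the origin (TCP) lies midway between the tips of the shut fingers; the grasp point (between the pads) lies r.pinch_z behind it (r.pinch_z is the distance from the TCP to the grasp point, in mm); z points along the fingers, y is the line along which they close (so a half turn about z gives the same grasp; the last joint's range is limited). The gripper opens to 85 mm and grips with 20 to 120 N. Pads are 22 mm wide; open, the fingers measure 114 mm over their backs; the gripper's body (76 mm by 85 mm) begins 54 mm behind the grasp point. The pads swing forward as they close: fully open they stand 13 mm farther back than shut.
Start: joints at [63.243, 12.427, 92.441, -0, 75.132, -6.429], TCP at [217.109, 586.091, 231.3] pointing down, gripper open.
Joint ranges: [-157.48, 157.48], [-44.54, 120.13], [17.64, 146.25], [-64.5, 244.5], [7.68, 150.69], [-147.95, 147.95]. Speed limits (degrees/s): [159.86, 159.86, 180, 180, 180, 180].

### API

Orientations are given as [roll, pitch, yaw] about the fixed x, y, z axes, in that order (R = Rz(yaw) Ry(pitch) Rx(roll)).
In Python, from cell import r, status, viewer, job gives the robot as it stands. The module is installed in compiled form; this text tells all that it offers. Calls block until the motion is done:
- r.move_pose(position, orientation): joint-space move of the TCP to a pose.
- r.movel(position, ori=None, max_speed=150, force_limit=None): straight line of the TCP; ori=None keeps the orientation; max_speed is the mean speed in mm/s. With force_limit (N) it stops when the force on the tool has changed by that much, and returns True; else False.
- r.move_j(angles): joint-space move.
- r.command_gripper(opening): finger opening in mm; the grip force is fixed at half the most; returns when the fingers have stopped.
- r.dwell(seconds).
- r.solve_ik(position, orientation): joint angles nearest the present ones, or None.
- status.observe(): the state.
- viewer.get_image(name): name is "scene" or "top" or "wrist"; returns a dict with "img" (420x560x3 uint8, red, green, blue), "fx", "fy", "cx", "cy" (pixels), "R" (3x3) and "t" (3): a world point X has camera coordinates R X + t; the wrist camera has in their place "hand_eye" (4x4, takes a point from camera to tool coordinates, whose origin is the TCP and whose axes are the flange's). Camera axes: x right, y down, z forward; pixel columns grow to the right and rows downward; lengths in mm; the calibration is good to about 2 mm. A picture is of the moment at which its call begins: read the wrist's pose just before it. There is no depth.
A pose or a line that the arm cannot do raises r.IKError and nothing moves.
- job.finish_job(): hands the job in; it is judged then, once.
The state is a dict: "clock": time; "joint_pos": joint angles; "qd": joint speeds; "joint_torque": joint torques, N m; "tcp_pos": TCP position; "ee_rot": TCP orientation; "contact_force": force on the tool from outside, world axes, zero at the start; "moment": the same for the moment, N m; "width": finger opening in mm; "grip_force": force on a finger pad.
Only numpy, scipy, OpenCV 4.12 (cv2) and the standard library are available. Lean on these libraries where they do the work, as an engineer would, in place of code of your own. Each camera call takes 0.05 s, during which the arm holds its last target. There are 200 camera calls.

### The job

Lay out this bench for loading the gel: stand the cold pack in front of the gel tank (robot's side), centred on it, long side along the tank with a gap of about 4 cm, then set the metal block of sample tubes on the middle of the pack, lying the same way. In line with the pack and about 4 cm from its ends, stand the tip box on its right (long side also along the tank) and the beaker on its left, and put the timer on the middle of the power supply's top. Keep the tubes upright and never drop them, and leave the vial, the empty rack and the bottle where they stand.

Things in the scene. Friction and masses are not known exactly. Their poses are not given: they have to be found in the camera images.
- tank: Gel tank, fixed, 92 deep (x) by 255 long (y) by 56 high: clear open box, pale platform with a black comb nearer its left end, black electrode post at its left end, red at its right. Origin: centre of its underside, 2 mm above the bench on a thin mat. Its x points away from the robot's side (front face at x = -46 mm), y to its left, z up. Stands left or right of centre, turned up to 0.1 rad.
- supply: Power supply, fixed, on the other side from the tank: grey box with a black front panel and display, flat top with thin vent lines, 170 deep (x) by 148 wide (y). Origin: centre of its underside, 2 mm above the bench; its top is 78 mm above the origin (80 mm above the bench). Axes as the tank's.
- cold_pack: Flat hard-shell cold pack: white plastic slab 62 (x) by 110 (y, its long side) by 24 high, about 170 g. Origin: centre of its underside, z up. Its centre should lie 117 mm in front of the tank's centre.
- tube_block: Aluminium block with three rows of eight wells, two rows filled with small capped tubes: 44 (x) by 84 (y, its long side) by 34 high, 42 over the tube caps, about 300 g. Grip it by its flat sides, across x. Origin: centre of its underside, z up.
- tip_box: Pipette tip box, grey plastic with six by eight pale yellow tips standing in it: 64 (x) by 84 (y, its long side) by 44 high, 52 over the tips, about 120 g. Origin: centre of its underside, z up. At a 4 cm gap its centre is 137 mm from the pack's.
- beaker: Small white plastic beaker, empty, for used tips: 50 diameter (52 at the lip), 70 high, about 50 g. Origin: centre of its underside, z up. At a 4 cm gap its centre is 120 mm from the pack's.
- timer: Bench timer lying flat, white with a greenish display and three round buttons: 60 (x) by 68 (y) by 18 high, about 70 g. Origin: centre of its underside, z up.
- vial: Bystander: amber glass vial with black cap, 28 diameter, 60 high, standing in front of the power supply. Origin: centre of its underside. Do not disturb.
- empty_rack: Bystander: empty blue plastic tube rack with ten holes, 44 by 96 by 30 high, standing in the row with the loose things. Origin: centre of its underside. Do not disturb.
- reagent: Bystander: glass bottle with blue cap, 62 diameter, 125 high, on the left of the bench. Origin: centre of its underside. Do not disturb.
Mind the look-alikes: they are no part of the job. What is shaped like the tube_block but red is not meant. Leave any red look-alike of the cold_pack alone.

How it is judged:
By the outcome, as a careful person would: the job done as asked, in the order asked, and still so for the second after the job is handed in, with the robot touching nothing.
It also fails if it takes over 144 s, if anything falls off the work surface, if the arm or the gripper's body presses on something with over 40 N, if the wrist force passes 120 N, or if a joint passes its speed limit or range.

## Working session

There is one attempt and no reset: what is moved stays moved. The work goes in short steps, each a Python script; the robot and the scene stay as the last script left them, time stands still between calls to the robot, and variables do not carry over. Pictures are saved under pics/ and viewed, at most 14 in all, crops included, and the job is handed in when it is done.

```bash
mkdir -p pics
python3 - <<'E'
from cell import r,status,viewer
import cv2,numpy as np
for n in("scene","top"):
    d=viewer.get_image(n); cv2.imwrite(f"pics/{n}0.png",cv2.resize(d["img"][:,:,::-1],(800,600),interpolation=cv2.INTER_CUBIC))
    print(n,d["fx"],d["fy"],d["cx"],d["cy"],np.round(d["R"],4).tolist(),np.round(d["t"],1).tolist(), np.round(-np.array(d["R"]).T@d["t"]))
print(np.round(viewer.get_image("wrist")["hand_eye"],3).tolist(),r.pinch_z)
print(status.observe())
E
```

```text
scene 389.6719624706339 389.6719624706339 271.0250288001867 203.17367455805856 [[0.8541, 0.5199, 0.0132], [0.4373, -0.7041, -0.5595], [-0.2815, 0.4836, -0.8287]] [-469.1, -164.1, 1201.3] [ 811. -453.  910.]
top 398.22163271674754 398.22163271674754 278.8194700847032 205.94337322196733 [[0.0272, -0.9996, -0.0019], [-0.9879, -0.0266, -0.1526], [0.1525, 0.006, -0.9883]] [49.4, 516.2, 1211.3] [ 324.   56. 1276.]
[[0.001, -0.963, -0.269, 68.3], [1.0, 0.001, 0.002, 1.12], [-0.001, -0.269, 0.963, -142.21], [0.0, 0.0, 0.0, 1.0]] 18.700000000000003
{'clock': 0.15, 'joint_pos': array([ 6.32448945e+01,  1.24671885e+01,  9.25111886e+01,  7.90274401e-04,
        7.51329106e+01, -6.42835362e+00]), 'qd': array([ 0.00807527, -0.09953135, -0.29041169, -0.02637971,  0.10077542,
       -0.01136458]), 'joint_torque': array([ 4.65533467e-04, -3.97453094e+01, -3.04415953e+01, -1.30895301e-04,
        5.91354139e-03, -9.59263645e-06]), 'tcp_pos': array([216.78487705, 585.50104235, 230.22946021]), 'ee_rot': array([-1.79889497e+02, -1.32184658e-02,  1.59673032e+02]), 'contact_force': array([0.7500311 , 0.27519615, 0.01679995]), 'moment': array([-0.00633581,  0.00278426,  0.03635316]), 'grip_force': 0.0, 'width': 85.7370240117355}
```

View pics/scene0.png

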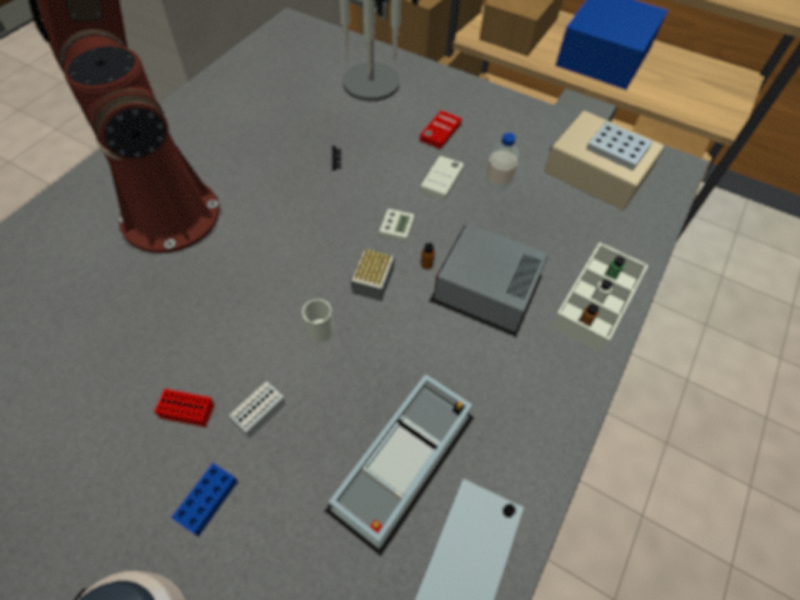

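View pics/top0.png

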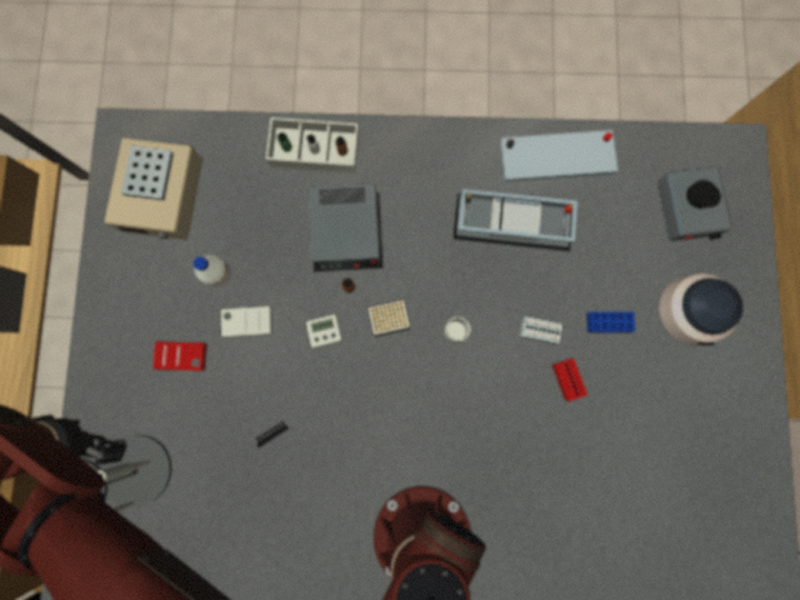

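Top view, 800x600 pixels:
- **Cold pack:** white slab at (245,321). The red look-alike is at (180,356).
- **Tube block:** metal block at (541,329). The red look-alike is at (570,380), and the blue rack at (611,322) could also be mistaken for it.
- **Other things to move:** timer (323,331), tip box (389,317), beaker (457,328).
- **Fixed:** supply (345,227), tank (517,218).
- **Leave alone:** vial (348,285), bottle (208,268).

Next I'll tour the bench with the wrist camera.

```bash
cat > h.py <<'E'
from cell import r,status,viewer,job
import cv2,numpy as np,pickle
from scipy.spatial.transform import Rotation as Ro
def cam(d,st=None):
    K=np.array([[d["fx"],0,d["cx"]],[0,d["fy"],d["cy"]],[0,0,1]])
    if st is None: return K,np.array(d["R"]),np.array(d["t"])
    T=np.eye(4);T[:3,:3]=Ro.from_euler("xyz",st["ee_rot"],degrees=True).as_matrix();T[:3,3]=st["tcp_pos"]
    W=np.linalg.inv(T@np.array(d["hand_eye"]));return K,W[:3,:3],W[:3,3]
def shot(n):
    st=status.observe() if n=="wrist" else None
    d=viewer.get_image(n);return d["img"][:,:,::-1].copy(),cam(d,st)
def ray(c,uv,z):
    K,R,t=c;o=-R.T@t;v=R.T@np.linalg.solve(K,[uv[0],uv[1],1]);return o+v*(z-o[2])/v[2]
def proj(c,X):
    K,R,t=c;p=K@(R@np.asarray(X,float)+t);return p[:2]/p[2]
def tri(obs):  # [(cam,uv),...] -> point, residual
    A=np.zeros((3,3));b=np.zeros(3)
    for c,uv in obs:
        K,R,t=c;o=-R.T@t;v=R.T@np.linalg.solve(K,[uv[0],uv[1],1]);v/=np.linalg.norm(v);P=np.eye(3)-np.outer(v,v);A+=P;b+=P@o
    X=np.linalg.solve(A,b);return X
def ortho(img,c,x,y,z,half=130,s=2):
    # rectified patch on plane z: up = +x, left = +y, s px/mm
    n=int(2*half*s);g=[(x+half,y+half),(x+half,y-half),(x-half,y-half),(x-half,y+half)]
    src=np.float32([proj(c,(a,b,z)) for a,b in g]);H=cv2.getPerspectiveTransform(src,np.float32([(0,0),(n,0),(n,n),(0,n)]))
    return cv2.warpPerspective(img,H,(n,n),flags=cv2.INTER_CUBIC)
def o2w(uv,x,y,half=130,s=2): return np.array([x+half-uv[1]/s,y+half-uv[0]/s])
E
python3 - <<'E'
from h import *
im,c=shot("top")
P=dict(pack=(245,321,24),timer=(323,331,18),tip=(389,317,52),beaker=(457,328,70),block=(541,329,42),rack=(611,322,30),tank=(517,218,58),supply=(345,227,80),vial=(348,285,60),bottle=(208,268,125),redblk=(570,380,34))
for k,(u,v,z) in P.items(): print(k,ray(c,(u*.7,v*.7),z).round())
st=status.observe();x,y=217,586
import time
for X,Y in((430,280),(480,-60),(600,-60)):
    for yaw in(0,90,180,-90):
        q=r.solve_ik([X,Y,330],[180,0,yaw]);print(X,Y,yaw,None if q is None else np.round(q))
E
```

```text
pack [448. 401.  24.]
timer [431. 228.  18.]
tip [462.  82.  52.]
beaker [441. -63.  70.]
block [ 446. -249.   42.]
rack [ 467. -406.   30.]
tank [ 689. -194.   58.]
supply [653. 183.  80.]
vial [529. 173.  60.]
bottle [546. 457. 125.]
redblk [ 338. -312.   34.]
430 280 0 [ 25.  -5. 101.  -0.  85. 115.]
430 280 90 [ 25.  -5. 101.  -0.  85.  25.]
430 280 180 [ 25.  -5. 101.   0.  85. -65.]
430 280 -90 None
480 -60 0 [-15.  -9. 104.  -0.  85.  75.]
480 -60 90 [-15.  -9. 104.   0.  85. -15.]
480 -60 180 [ -15.   -9.  104.    0.   85. -105.]
480 -60 -90 None
600 -60 0 [-12.   6.  89.  -0.  85.  78.]
600 -60 90 [-12.   6.  89.   0.  85. -12.]
600 -60 180 [ -12.    6.   89.    0.   85. -102.]
600 -60 -90 None
```

Run:
```python
from h import *
S=[]
for i,(X,Y) in enumerate([(490,440),(490,230),(500,20),(560,-120),(560,-260)]):
    r.move_pose([X,Y,300],[180,0,90]); S.append(shot("wrist"))
pickle.dump(S,open("S.pkl","wb")); print(status.observe()["clock"],S[0][1][0])
t=[cv2.resize(s[0],(400,300),interpolation=cv2.INTER_AREA) for s in S]
cv2.imwrite("pics/m1.png",np.vstack([np.hstack(t[:2]),np.hstack([t[2],t[4]])]))
```

```text
4.6333 [[289.59500691   0.         280.60906119]
 [  0.         289.59500691 207.32445045]
 [  0.           0.           1.        ]]
```

View pics/m1.png

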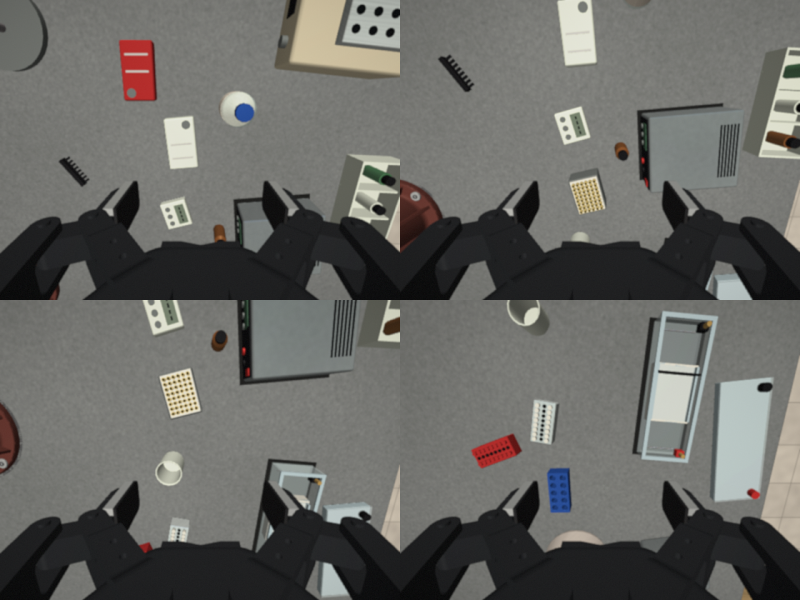

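Wrist frames, where image up is +y and right is +x:
- **Frame 0:** white pack at (181,142), red look-alike at (138,70).
- **Frame 1:** timer (572,125), tips (588,193), supply (690,148).
- **Frame 2:** beaker (170,468).
- **Frame 4:** metal tube block with tubes (543,422), red one (497,451), blue rack (559,490), tank (678,385) with its black post at the left (+y) end.

Next I'll take accurate close views of each, in pairs.

```bash
cat > m.py <<'E'
from h import *
G=dict(pack=(448,401,24),timer=(431,228,18),tip=(462,82,44),beaker=(441,-63,70),block=(446,-249,34))
def look(x,y,dx=0,dy=0,z=230):
    # camera offset: put (x,y) near the upper middle of the picture
    r.move_pose([x+dx,y-5+dy,z],[180,0,90]); r.dwell(.15); return shot("wrist")
E
python3 - <<'E'
from m import *
V={};T=[]
for k,(x,y,z) in G.items():
    V[k]=[look(x,y,-45,-15),look(x,y,45,-15)]
    for im,c in V[k]: T.append(cv2.resize(ortho(im,c,x,y,z,half=75,s=2),(200,200)))
pickle.dump(V,open("V.pkl","wb")); print(status.observe()["clock"])
S=pickle.load(open("S.pkl","rb"))
a=cv2.resize(ortho(*S[4],689,-194,58,140,1.43),(400,400)) ; b=cv2.resize(ortho(*S[2],653,183,80,140,1.43),(400,400))
T.append(T[0]*0)
cv2.imwrite("pics/o1.png",np.vstack([np.hstack(T[0:10:2][:4]),np.hstack(T[1:10:2][:4]),np.hstack(T[8:10]+[T[8]*0]*2)]))
cv2.imwrite("pics/o2.png",np.hstack([a,b]))
E
```

```text
14.3333
```

View pics/o1.png

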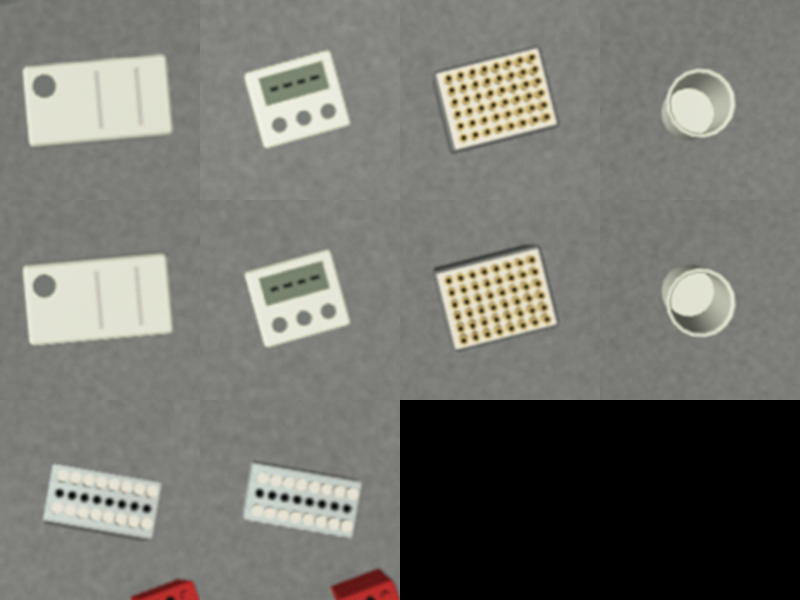

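View pics/o2.png

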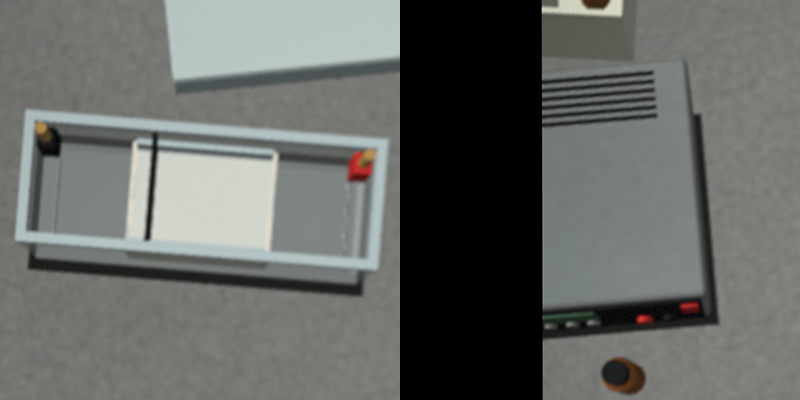

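The ortho crops show the pack, timer, tip box, beaker and aluminium tube block cleanly. The block with tubes fills the bottom-left crops, and the red look-alike sits apart at their lower right. In o2 the tank rim runs from (15,110) to (388,270), and the supply needs a full view. I'll measure these automatically and take supply and tank pairs.

```bash
cat >> m.py <<'E'
def rect(im,c,x,y,z,half,thr,bright=True,s=4):
    o=ortho(im,c,x,y,z,half,s);g=cv2.GaussianBlur(o,(0,0),2)
    m=(g.min(2)>thr).astype(np.uint8)
    m=cv2.morphologyEx(m,cv2.MORPH_OPEN,np.ones((5,5),np.uint8))
    cs,_=cv2.findContours(m,cv2.RETR_EXTERNAL,cv2.CHAIN_APPROX_NONE)
    cs=[q for q in cs if cv2.contourArea(q)>800]
    q=max(cs,key=cv2.contourArea);rc=cv2.minAreaRect(q)
    b=cv2.boxPoints(rc);W=np.array([o2w(p,x,y,half,s) for p in b])
    e=W[1]-W[0],W[2]-W[1];l=max(e,key=np.linalg.norm);a=np.degrees(np.arctan2(-l[0],l[1]))
    a=(a+90)%180-90   # yaw of the long axis (y) about z
    return W.mean(0),sorted(np.linalg.norm(v) for v in e),a
E
python3 - <<'E'
from m import *
V=pickle.load(open("V.pkl","rb"))
V["supply"]=[look(653,183,-45,-60,300),look(653,183,45,-20,300)]
V["tank"]=[look(689,-194,-60,-35,300),look(689,-194,30,-35,300)]
pickle.dump(V,open("V.pkl","wb"))
G["tank"]=(689,-194,58)
for k,h,t in(("pack",75,165),("timer",60,165),("tip",65,165),("beaker",50,165),("block",62,150),("tank",150,145)):
    x,y,z=G[k];res=[]
    for zz in np.arange(z-16,z+17,4):
        A=[rect(*v,x,y,zz,h,t) for v in V[k]];res.append((A[0][0]-A[1][0])[0])
    zb=np.interp(0,*zip(*sorted(zip(res,np.arange(z-16,z+17,4)))))
    print(k,"zbest",round(zb,1))
    for v in V[k]:
        A=rect(*v,x,y,z,h,t);print("   ",A[0].round(1),np.round(A[1],1),round(A[2],2))
T=[cv2.resize(ortho(*v,653,183,80,110,2),(400,400)) for v in V["supply"]]
cv2.imwrite("pics/s1.png",np.hstack(T));print(status.observe()["clock"])
E
```

```text
pack zbest 22.8
    [448.1 403.4] [ 59.1 107.4] 5.19
    [448.4 403.3] [ 59.3 107.5] 5.02
timer zbest 16.5
    [431.8 230.7] [58.8 67.6] 15.69
    [432.2 230.4] [58.4 66.8] 15.63
tip zbest 44.1
    [463.  85.] [58.5 78.5] 14.18
    [463.   84.9] [58.3 78.3] 14.21
beaker zbest 70.0
    [439.1 -63.4] [51.  51.4] -17.88
    [439.1 -63.5] [50.9 51.3] -63.43
block zbest 33.8
    [ 445.4 -250.3] [43.3 83.8] -9.98
    [ 445.5 -250.1] [43.3 84.3] -10.0
tank zbest 58.4
    [ 696.6 -195. ] [ 92.2 255. ] -4.66
    [ 696.5 -195. ] [ 91.5 254.4] -4.7
19.05
```

View pics/s1.png

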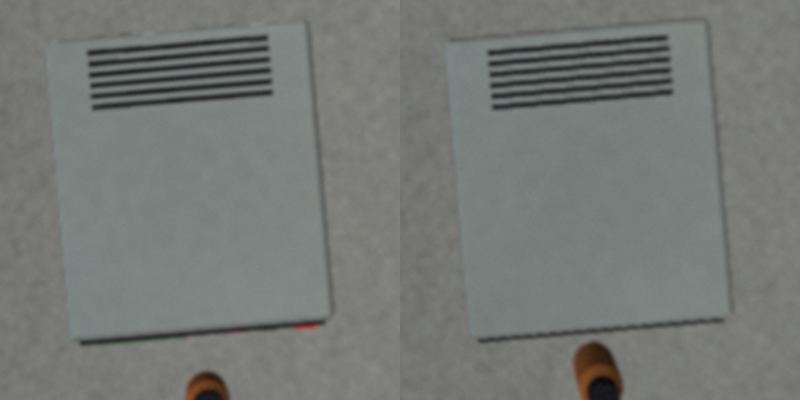

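Measured top heights agree with the text: 22.8, 16.5, 44, 70, 34 and 58.4 mm. The sizes also match. The supply top spans (47,42) to (331,340) in the crop, centre about (662,188.5), yaw about +4.8°, with no parallax at 80 mm. I'll place the pack first.

```bash
cat > pp.py <<'E'
from m import *
th=np.radians(-4.68);TX=np.array([np.cos(th),np.sin(th)]);TY=np.array([-np.sin(th),np.cos(th)])
TK=np.array([696.5,-195.]);PACK=TK-117*TX;TYAW=-4.68
def info(s):
    o=status.observe();print(s,round(o["clock"],1),o["tcp_pos"].round(1),"w",round(o["width"],1),"F",o["contact_force"].round(1),"g",round(o["grip_force"],1))
def pick(xy,yaw,z,open_=85,up=200):
    o=[180,0,90+yaw];r.command_gripper(open_)
    r.move_pose([*xy,z+70],o);r.movel([*xy,z],max_speed=100,force_limit=15);info("down")
    r.command_gripper(0);info("grip");r.movel([*xy,z+up],max_speed=200);info("up")
def place(xy,yaw,z,open_=80,up=200,over=160):
    o=[180,0,90+yaw];r.move_pose([*xy,z+over],o);r.movel([*xy,z+15],max_speed=200);r.dwell(.2)
    hit=r.movel([*xy,z-3],max_speed=25,force_limit=4);info(f"hit {hit}")
    r.command_gripper(open_);r.dwell(.1);r.movel([*xy,z+up],max_speed=200);info("done")
E
python3 - <<'E'
from pp import *
pick([448.2,403.3],5.1,-2);place(PACK,TYAW,-2,76)
v=[look(*PACK,-30,-15),look(*PACK,30,-15)]
pickle.dump(v,open("v1.pkl","wb"))
for q in v: print(rect(*q,*PACK,24,75,165),PACK)
cv2.imwrite("pics/p1.png",v[0][0])
E
```

```text
down 22.7 [448.7 403.6  -1.6] w 84.7 F [-0.4 -0.4  1. ] g 0.0
grip 23.0 [449.3 404.1  -0.5] w 60.9 F [ 0.7 -0.1  3.6] g 68.1
up 24.2 [447.  402.5 195.9] w 60.6 F [ 0.2 -0.3 -1.2] g 67.6
hit True 28.0 [ 5.799e+02 -1.855e+02 -5.000e-01] w 60.6 F [-0.8  0.3  4.3] g 68.3
done 29.5 [ 578.8 -185.   196.2] w 75.8 F [-0.4  1.1 -0.4] g 0.0
(array([ 579.67042089, -185.74921133]), [np.float64(59.12220390360458), np.float64(107.42232401254978)], np.float64(-4.646334810433132)) [ 579.89008642 -185.45389845]
(array([ 579.93752695, -185.78544904]), [np.float64(58.53763120624005), np.float64(106.95306405944883)], np.float64(-4.635463592055544)) [ 579.89008642 -185.45389845]
```

View pics/p1.png

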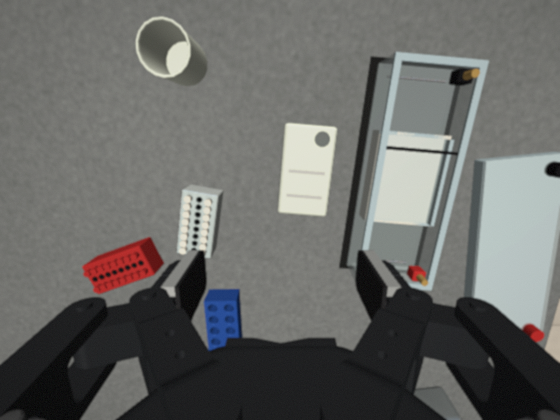

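The pack is in place at (579.8,-185.8), yaw -4.64°, with its centre at pixel (307,169) in front of the tank. Next is the block.

Run:
```python
from pp import *
P=np.array([579.8,-185.7])
pick([445.4,-250.2],-10,2,64);place(P,TYAW,26.5,60)
pick([463,85],14.2,4);place(P-137*TY,TYAW,4,78)
pick([439.1,-63.4],0,28,80);place(P+120*TY,TYAW,28,80)
v=[look(*P,-30,15,280),look(*P,30,15,280),look(*(P-137*TY),-30,-10,250)]
pickle.dump(v,open("v2.pkl","wb"))
for q in v[:2]:
    print("block",rect(*q,*P,58,52,150)); print("beaker",rect(*q,*(P+120*TY),70,45,165),P+120*TY)
print("tip",rect(*v[2],*(P-137*TY),44,65,165),P-137*TY)
cv2.imwrite("pics/p2.png",np.hstack([cv2.resize(v[i][0],(400,300)) for i in(0,2)]))
```

```text
down 32.6 [ 446.  -250.6    2.5] w 63.8 F [0.8 0.  0.3] g 0.0
grip 33.0 [ 446.4 -251.     3.2] w 43.0 F [0.9 0.6 3. ] g 63.6
up 34.1 [ 444.2 -249.3  200. ] w 43.0 F [ 0.4 -0.  -3.8] g 63.0
hit True 36.4 [ 579.8 -185.6   27.2] w 43.1 F [ 0.1 -0.5  4.1] g 63.9
done 38.0 [ 578.8 -185.3  224.7] w 60.2 F [-0.7 -0.1 -0.6] g 0.0
down 40.4 [463.7  84.9   4.4] w 85.3 F [-0.4 -0.1  0.7] g 0.0
grip 40.8 [464.3  85.1   5.1] w 63.1 F [-0.3  0.1  4.1] g 66.7
up 41.9 [461.7  85.  202.3] w 63.3 F [-0.1 -0.5 -1. ] g 66.3
hit True 45.1 [ 568.7 -322.3    5.2] w 63.2 F [ 0.6 -0.1  3.3] g 66.7
done 46.7 [ 567.6 -321.6  202.1] w 78.1 F [-0.6 -0.1  0.4] g 0.0
down 48.9 [439.8 -63.7  28.4] w 79.8 F [ 0.2 -0.5 -0.7] g 0.0
grip 49.3 [439.7 -63.6  28.9] w 48.7 F [-2.6  1.8  5.7] g 60.5
up 50.4 [438.  -63.  226.4] w 49.1 F [ 0.8 -0.1 -0.6] g 60.8
hit True 52.7 [589.1 -66.   28.8] w 48.8 F [-0.2  0.8  3.7] g 62.6
done 54.4 [588.5 -65.9 226.3] w 80.2 F [ 0.6  0.4 -0.6] g 0.0
block (array([ 577.14017992, -179.89599915]), [np.float64(55.1426900211735), np.float64(97.0849229985724)], np.float64(-4.592211222344417))
beaker (array([589.10856595, -66.10810427]), [np.float64(50.46104343634002), np.float64(50.641393899071716)], np.float64(-46.169138082516895)) [589.59087339 -66.10008864]
block (array([ 582.39162855, -179.78509445]), [np.float64(54.830452484730834), np.float64(96.94913549829957)], np.float64(-4.681877345379803))
beaker (array([589.09087339, -72.72508864]), [np.float64(36.75), np.float64(50.5)], np.float64(-90.0)) [589.59087339 -66.10008864]
tip (array([ 569.05831115, -321.86306132]), [np.float64(58.18743301323592), np.float64(78.1826226914606)], np.float64(-4.635461318245859)) [ 568.62208622 -322.24323214]
```

View pics/p2.png

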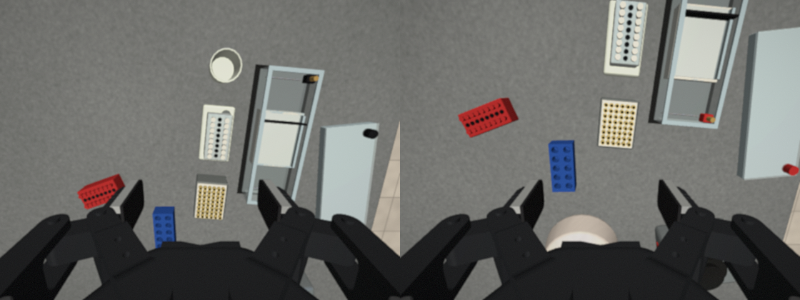

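The beaker, the block on the pack and the tip box stand in line (left tile: beaker (226,66), block (217,133), tips (211,198)). Now the timer, then a final check.

Run:
```python
from pp import *
P=np.array([579.8,-185.7])
pick([432,230.5],15.65,-2);place([662,188.5],4.8,78,80)
a=look(662,188.5,-30,-15,300); b=look(*P,0,-15,230)
print("timer",rect(*a,662,188.5,98,55,175))
im,c=shot("top")
T=[cv2.resize(ortho(*a,662,188.5,80,110,2),(400,400)),cv2.resize(ortho(*b,*P,58,80,3),(400,400))]
cv2.imwrite("pics/f1.png",np.hstack(T));cv2.imwrite("pics/f2.png",im);info("end")
```

```text
down 59.9 [432.6 230.7  -1.6] w 85.1 F [-0.4  0.3  0.6] g 0.0
grip 60.3 [433.3 231.   -0.7] w 58.8 F [-0.4 -0.3  5.6] g 66.1
up 61.4 [430.7 230.1 196.3] w 58.6 F [-0.3 -0.4 -1.3] g 65.5
hit True 64.0 [662.  188.5  79.3] w 58.5 F [-0.2  0.1  3.6] g 66.0
done 65.6 [661.  188.3 275.9] w 80.1 F [ 0.1  0.2 -0.3] g 0.0
timer (array([662.3181 , 188.79604], dtype=float32), [np.float32(57.488842), np.float32(66.24981)], np.float32(4.8440247))
end 67.8 [ 580.3 -204.8  230.3] w 80.0 F [-0.2 -0.4 -0.3] g 0.0
```

View pics/f1.png

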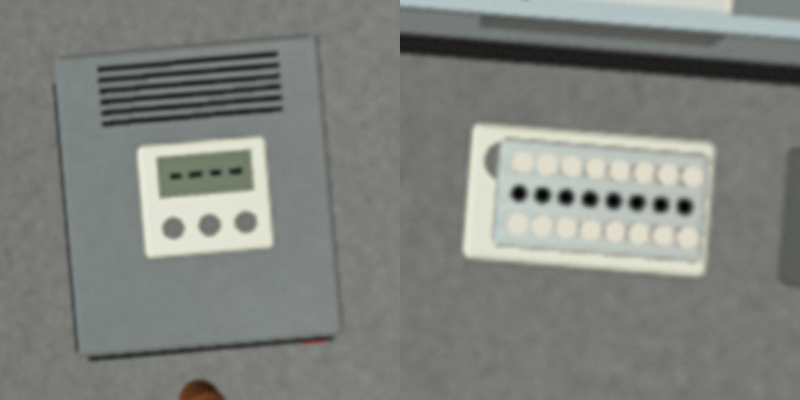

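View pics/f2.png

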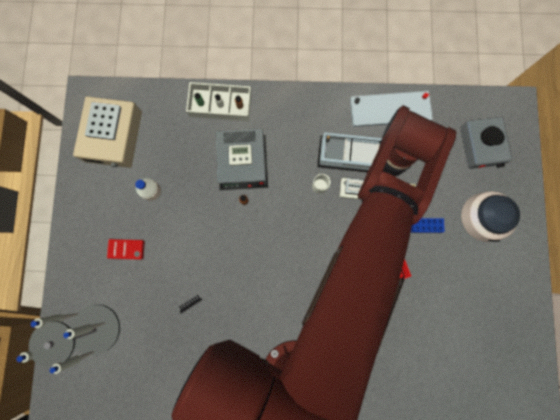

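In the close view the block lies centred on the pack within about 1 mm once parallax is allowed for. The timer is within about 2 mm of the middle of the supply top. In the top view the vial, bottle and rack are where they were.

```bash
python3 -c "
from cell import job
print(job.finish_job())"
```

```text
the job is handed in; nothing more can be done
None
```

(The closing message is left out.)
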